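# Nest the red liner in the steel spoon holder

### The arm

A 6-joint arm with a two-finger parallel gripper is mounted at the origin on the work surface. World frame = base frame: x ahead of the robot, y to its left, z up, the work surface at z = 0. Lengths are in mm, angles in rad, forces in N, time in s.
With the tool pointing down it reaches from about 400 to 825 mm from the base axis. Payload 7 kg.
Tool frame: the origin (TCP) lies midway between the tips of the shut fingers; the grasp point (between the pads) lies 19 mm behind it; z points along the fingers, x is the direction in which the jaws open and shut, and the axes are right-handed (so a half turn about z gives the same grasp; the last joint's range is limited). The gripper opens to 85 mm and grips with 20 to 120 N. Pads are 22 mm wide; open, the fingers measure 114 mm over their backs; the gripper's body (76 mm by 85 mm) begins 54 mm behind the grasp point. The pads swing forward as they close: fully open they stand 13 mm farther back than shut.
Start: joints at [1.485, 0.359, 0.012, 0, -1.224, -0.288], TCP at [246.487, 628.362, 231.302] pointing down, gripper open.
Joint ranges: [-3.07, 3.07], [-1.43, 2.12], [-1.02, 1.25], [-3.03, 1.67], [-3.05, -0], [-3.03, 3.03]. Speed limits (rad/s): [2.39, 2.39, 3.01, 3.14, 3.14, 3.14].

### API

Orientations are given as a rotation vector (axis times angle).
In Python, from station import * gives the robot as it stands. The module is installed in compiled form; this text tells all that it offers. Calls block until the motion is done:
- goto(position, orientation): joint-space move of the TCP to a pose.
- move_linear(position, ori=None, speed=150, threshold=None): straight line of the TCP; ori=None keeps the orientation; speed is the mean speed in mm/s. With threshold (N) it stops when the force on the tool has changed by that much, and returns True; else False.
- movej(angles): joint-space move.
- move_gripper(opening, grasp_force=None): finger opening in mm; grasp_force is the grip in N (None keeps the last); returns when the fingers have stopped.
- pause(seconds).
- ik(position, orientation): joint angles nearest the present ones, or None.
- get_state(): the state.
- camera(name): name is "scene" or "top" or "wrist"; returns a dict with "color" (384x512x3 uint8, red, green, blue), "mtx" (3x3 intrinsics, pixels), "rvec" (rotation vector, rad) and "tvec" (3), from world to camera coordinates, as OpenCV has them. Camera axes: x right, y down, z forward; pixel columns grow to the right and rows downward; lengths in mm; the calibration is good to about 2 mm. A picture is of the moment at which its call begins. There is no depth.
A pose or a line that the arm cannot do raises PlanningError and nothing moves.
- finish_job(): hands the job in, once; it reports no verdict.
The state is a dict: "time": time; "joints": joint angles; "joint_vel": joint speeds; "effort": joint torques, N m; "position": TCP position; "tool_rot": TCP orientation; "ft_force": force on the tool from outside, world axes, zero at the start; "ft_torque": the same for the moment, N m; "width": finger opening in mm.
Only numpy, scipy, OpenCV 4.12 (cv2) and the standard library are available. Lean on these libraries where they do the work, as an engineer would, in place of code of your own. Each camera call takes 0.05 s, during which the arm holds its last target. There are 200 camera calls.

### The job

Get the tasting counter ready: pick up the red liner and lower it, foot first, into the mouth of the steel spoon holder so that it hangs loosely in the taper. Do not drop it in from above the mouth, and let go as soon as it rests, without pushing it down, because it would wedge and could not be lifted out for washing. Leave the yellow and green liners where they stand and the holder standing upright about where it is.

Things in the scene. Friction and masses are not known exactly. Their poses are not given: they have to be found in the camera images.
- red_liner_mid (a point): Red plastic cup-shaped liner, open top, 60 g, 90 mm tall, upright on its narrow foot. Outside: tapers from 36 mm diameter at the foot to 56 mm at 50 mm up, then a straight 56 mm collar, 40 mm high, to the rim. Point: on its axis, half-way up (45 mm above the foot); z up, to the open end. Grip the collar 20 mm or less below the rim, so that the fingers clear the holder.
- steel_holder_mouth (a point): Loose steel spoon holder, 600 g: tapered cup on a flat 84 mm foot (a black one is not wanted). Point: centre of its mouth, 70 mm above the counter; z up. Bore 52 mm at the mouth (58 mm outside), same taper as the liner, 57 mm deep. The liner rests on the taper by itself, its foot 34 to 39 mm below the mouth, some 53 mm standing out. A push over 25 N or a fall of 20 mm may wedge it.
- yellow_liner_mid (a point): Yellow liner of the same shape and size as the red one, not wanted; this point is on its axis, half-way up (45 mm above its foot).
- green_liner_mid (a point): Green liner of the same shape and size as the red one, not wanted; this point is on its axis, half-way up (45 mm above its foot).
There are look-alikes about, which are no part of the job. What is shaped like the part that bears steel_holder_mouth but pink or purple is not meant.

How it is judged:
By the outcome, as a careful person would: the job done as asked, in the order asked, and still so for the second after the job is handed in, with the robot touching nothing.
It also fails if it takes over 38 s, if anything falls off the work surface, if the arm or the gripper's body presses on something with over 40 N, if the wrist force passes 120 N, or if a joint passes its speed limit or range.

## Working session

There is one attempt and no reset: what is moved stays moved. The work goes in short steps, each a Python script; the robot and the scene stay as the last script left them, time stands still between calls to the robot, and variables do not carry over. Pictures are saved under pics/ and viewed, about 8 in all and at most 12, crops included, and the job is handed in when it is done.

```bash
mkdir -p pics
python3 - <<'E'
from station import *
import cv2,pickle
d={}
for n in("scene","top","wrist"):
    c=camera(n);d[n]=c;cv2.imwrite(f"pics/{n}0.png",c["color"][...,::-1])
    print(n,c["mtx"].round(1).tolist(),c["rvec"],c["tvec"])
pickle.dump(d,open("c0.pkl","wb"))
a=cv2.resize(d["top"]["color"],(800,600),interpolation=cv2.INTER_CUBIC);cv2.imwrite("pics/top0b.png",a[...,::-1])
a=cv2.resize(d["scene"]["color"],(800,600),interpolation=cv2.INTER_CUBIC);cv2.imwrite("pics/scene0b.png",a[...,::-1])
print(get_state())
E
```

```text
scene [[353.5, 0.0, 250.6], [0.0, 353.5, 193.3], [0.0, 0.0, 1.0]] [ 1.75110541  1.41503675 -0.78821207] [-113.6466364  -195.28631852 1245.54883942]
top [[352.5, 0.0, 258.4], [0.0, 352.5, 195.1], [0.0, 0.0, 1.0]] [ 2.15731092 -2.19236869  0.10467878] [ 25.78463656 504.29890438 875.86354561]
wrist [[342.8, 0.0, 258.1], [0.0, 342.8, 190.0], [0.0, 0.0, 1.0]] [-1.66135535  2.4372703   0.36556834] [673.13801484 -38.20784639 379.54455383]
{'time': 0.15, 'joints': array([ 1.48510916e+00,  3.59234326e-01,  1.12898205e-02, -2.14916114e-04,
       -1.22410208e+00, -2.88113332e-01]), 'joint_vel': array([-0.00045962, -0.00120365,  0.0015309 ,  0.00117458, -0.0001233 ,
        0.00011594]), 'effort': array([-6.57937326e-04, -5.83875883e+01,  2.93651122e+01,  6.94056138e+00,
       -4.23860882e-03, -8.18132889e-06]), 'position': array([246.3788015 , 628.05385715, 230.58724592]), 'tool_rot': array([ 1.76935144e+00, -2.59481213e+00,  1.32087103e-03]), 'ft_force': array([-0.49443141, -0.82907629, -0.89137161]), 'ft_torque': array([-0.05603585, -0.08358537, -0.02768144]), 'width': 85.16113715613564}
```

View pics/top0b.png

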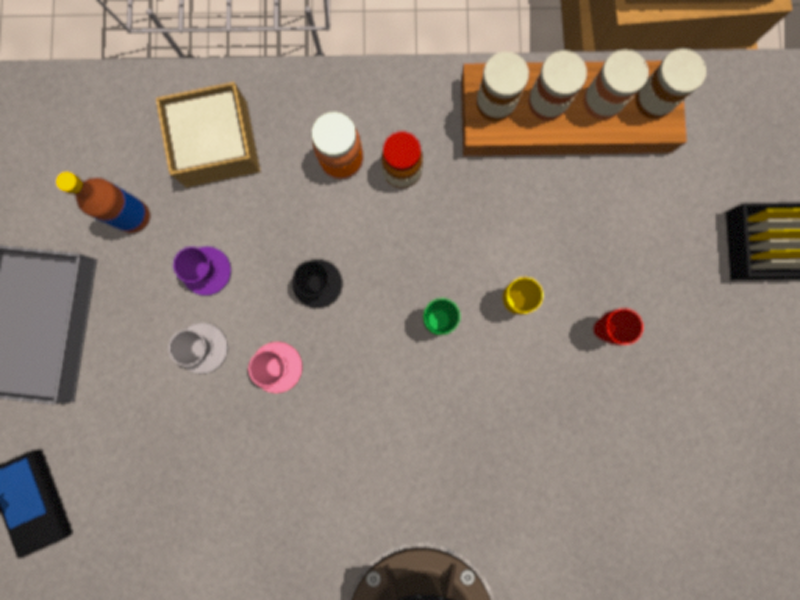

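View pics/scene0b.png

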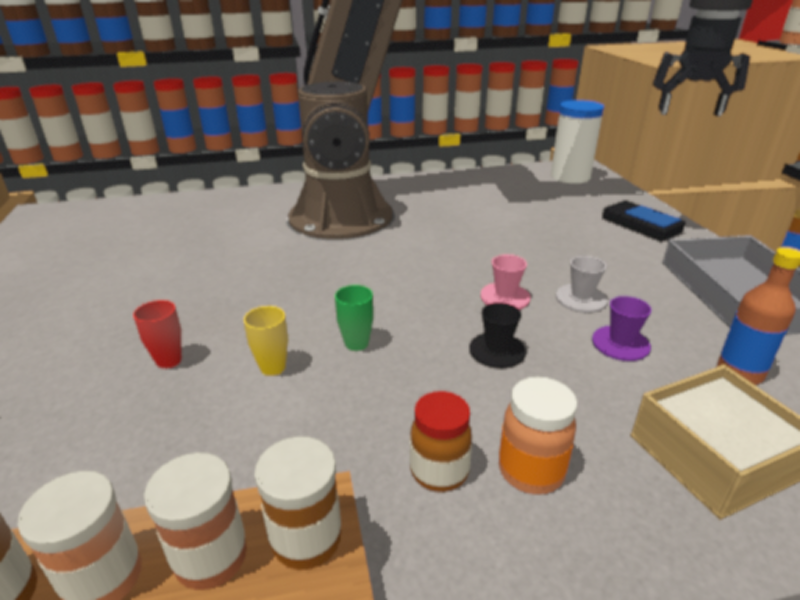

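Top view (800x600 px): the red liner's rim is at about (625,327). The only other red thing is the red-lidded jar (402,150), which has the wrong shape. Holder candidates are steel/grey (188,348), black (315,280), pink (268,367) and purple (193,266). By the description I want the grey one. Yellow is at (523,295) and green at (441,316).

I'll check the choice in one close crop.

```bash
cat > h.py <<'E'
import numpy as np,cv2
def ray(c,px):
    R=cv2.Rodrigues(np.array(c["rvec"]))[0];t=np.array(c["tvec"]).ravel()
    u=cv2.undistortPoints(np.array([[px]],float),c["mtx"],None)[0,0]
    return -R.T@t, R.T@np.array([u[0],u[1],1])
def onz(c,px,z):
    o,d=ray(c,px);return o+d*(z-o[2])/d[2]
def proj(c,p):
    return cv2.projectPoints(np.array(p,float).reshape(-1,3),np.array(c["rvec"]),np.array(c["tvec"]),c["mtx"],None)[0].reshape(-1,2)
def circle(c,ctr,r):
    a=np.linspace(0,2*np.pi,60);return proj(c,np.c_[ctr[0]+r*np.cos(a),ctr[1]+r*np.sin(a),0*a+ctr[2]])
def crop(c,x0,y0,w,h,s,circs=()):
    """enlarged crop with overlay circles, BGR"""
    im=cv2.resize(c["color"][y0:y0+h,x0:x0+w,::-1],None,fx=s,fy=s,interpolation=cv2.INTER_CUBIC)
    for ctr,r in circs:
        q=(circle(c,ctr,r)-[x0,y0]+.5)*s
        cv2.polylines(im,[np.int32(q.round())],True,(255,255,0),1)
    return im
E
python3 - <<'E'
from h import *;import pickle
d=pickle.load(open("c0.pkl","rb"));T,S=d["top"],d["scene"]
k=.64
red=onz(T,(625*k,327*k),90);st=onz(T,(188*k,348*k),70);st0=onz(T,(201*k,348*k),5)
ye=onz(T,(524*k,295*k),90);gr=onz(T,(442*k,316*k),90)
print(red,st,st0,ye,gr)
print("scene", onz(S,(157*k,307*k),90),onz(S,(587*k,265*k),70))
C=[(red,28),([*red[:2],0],18),(st,29),([*st[:2],0],42)]
a=np.hstack([crop(T,370,185,50,50,8,C),crop(T,100,198,50,50,8,C)])
b=np.hstack([crop(S,80,187,50,50,8,C),crop(S,350,155,50,50,8,C)])
cv2.imwrite("pics/chk.png",np.vstack([a,b])[:, :][:800])
im=np.vstack([a,b]);cv2.imwrite("pics/chk.png",cv2.resize(im,(600,600)))
E
```

```text
[ 459.54268229 -315.11201281   90.        ] [439.04946275 350.06491404  70.        ] [440.09816642 353.79587126   5.        ] [ 510.47990873 -164.60401259   90.        ] [480.59131299 -39.6549959   90.        ]
scene [ 458.31252326 -310.77372028   90.        ] [448.64824195 347.13479604  70.        ]
```

View pics/chk.png

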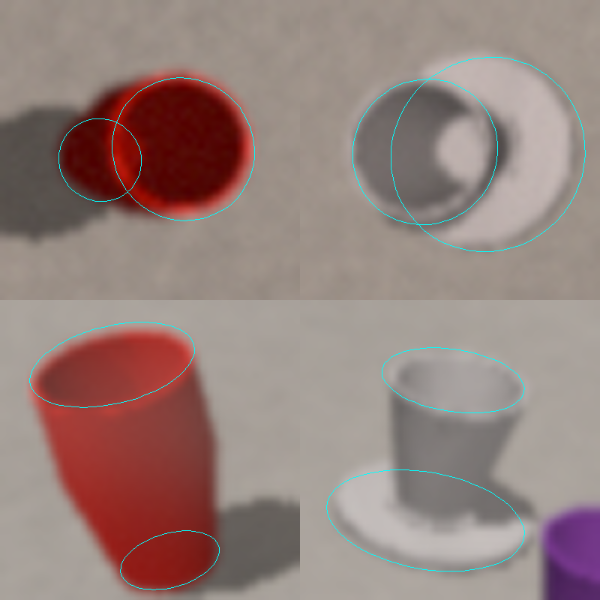

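The crop confirms the grey steel holder and the red liner. Both measured poses fit the outlines in both views to within 2–3 mm. Next I'll hover over the red liner and check with the wrist camera.

Run:
```python
from station import *
from h import *
import pickle
D=np.array([0,np.pi,0])
for p in([460.5,-313.5,190],[460.5,-313.5,54],[441,350,250],[441,350,90]): print(ik(p,D))
goto([460.5,-313.5,190],D)
s=get_state();print(s["time"],s["position"],s["joints"])
c=camera("wrist");pickle.dump(c,open("w1.pkl","wb"))
print("cam centre",ray(c,(258,190))[0])
im=crop(c,0,0,512,384,1.5,[([460.5,-313.5,90],28),([460.5,-313.5,0],18)])
cv2.imwrite("pics/w1.png",im)
```

```text
[-0.24622558  0.19729528 -0.31050686  0.         -1.06299419  0.24622558]
[-0.24622558  0.34741773 -0.46690271  0.         -0.75647589  0.24622558]
[ 1.01848531  0.16308939 -0.21031867  0.         -1.19738826 -1.01848531]
[ 1.01848531  0.30957789 -0.41851479  0.         -0.84270365 -1.01848531]
3.525 [ 460.93630561 -313.06013689  190.00627745] [-2.45242731e-01  1.97429145e-01 -3.10294844e-01 -5.72422943e-05
 -1.06297471e+00  2.46185442e-01]
cam centre [ 460.58447939 -389.37886877  332.33076556]
```

View pics/w1.png

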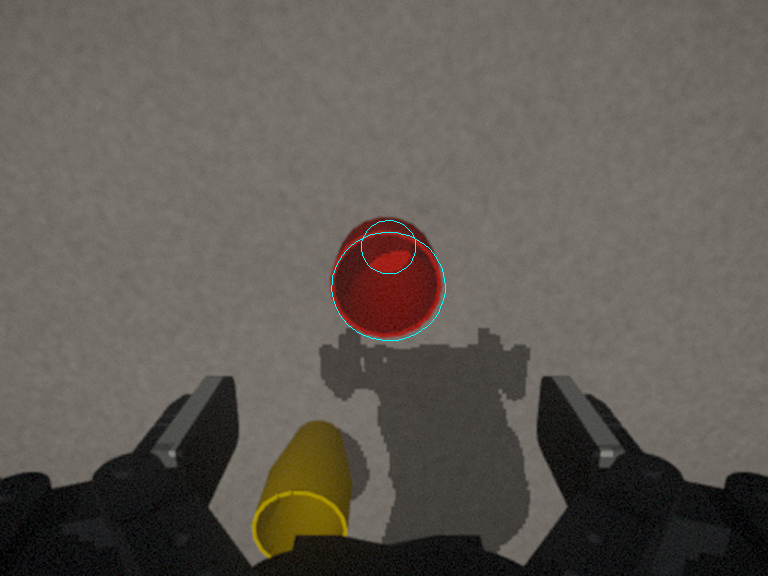

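The overlay matches the rim to about 1 mm: rim centre (388,287) against predicted (388,286). Next I'll grasp, lift and carry the liner over the holder.

Run:
```python
from station import *
from h import *
import pickle
D=np.array([0,np.pi,0])
move_linear([460.5,-313.5,55],D,speed=150)
move_gripper(40,grasp_force=30)
s=get_state();print(s["time"],s["position"],s["width"],s["ft_force"])
c=camera("wrist");g1=crop(c,120,100,270,270,1.48,[([460.5,-313.5,90],28)])
move_linear([460.5,-313.5,215],speed=200)
goto([441,350,200],D)
s=get_state();print(s["time"],s["position"],s["width"],s["ft_force"])
c=camera("wrist");pickle.dump(c,open("w2.pkl","wb"))
t=camera("scene");pickle.dump(t,open("s2.pkl","wb"))
g2=crop(c,120,100,270,270,1.48,[([441,350,70],29),([441,350,0],42)])
cv2.imwrite("pics/w2.png",np.hstack([g1,g2]))
g=crop(t,330,90,100,130,4.6,[([441,350,70],29),([441,350,0],42)]);cv2.imwrite("pics/s2.png",g)
```

```text
5.0167 [ 461.09404083 -313.74218278   56.02189494] 54.93292764255664 [-1.53012225  1.15118839  5.99266933]
8.3833 [441.41898133 349.36501762 200.02324617] 54.90064816957091 [ 0.11999448 -0.01472364 -0.41549221]
```

View pics/w2.png

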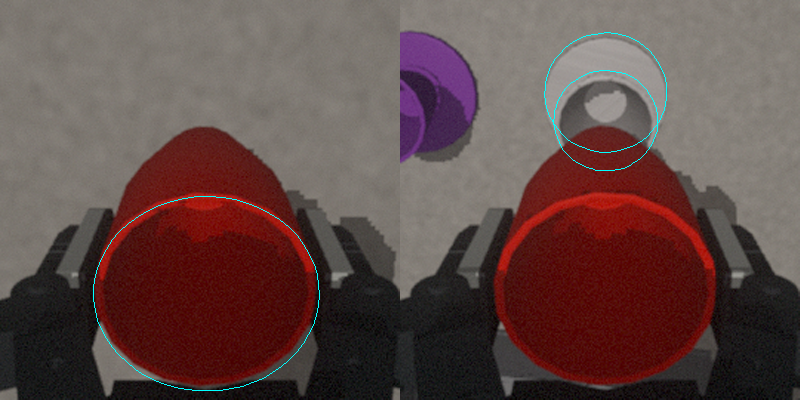

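View pics/s2.png

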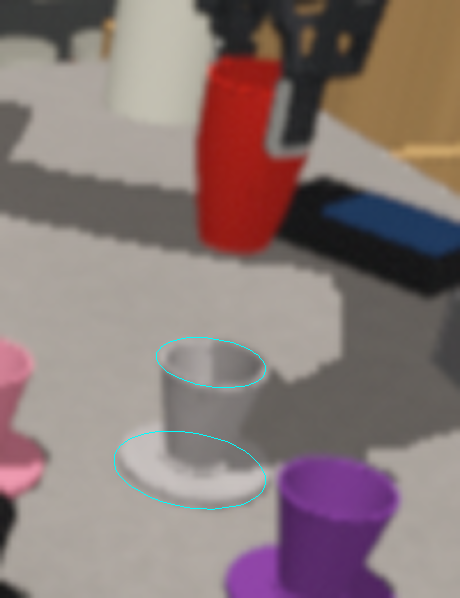

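Run:
```python
from h import *;import pickle
d=pickle.load(open("c0.pkl","rb"));w=pickle.load(open("w2.pkl","rb"));s=pickle.load(open("s2.pkl","rb"))
a=[]
for xy in((441,350),(441,353)):
    C=[([*xy,70],29),([*xy,70],26),([*xy,2],42)]
    a.append(np.hstack([crop(w,205,110,100,90,2.85*1,C)[:256],crop(d["top"],103,200,44,42,6,C)[:252],crop(s,350,155,44,50,6,C)[:252]][0:0] or [cv2.resize(x,(266,300)) for x in (crop(w,211,115,93,100,4,C),crop(d["top"],103,196,44,50,8,C),crop(s,351,155,44,50,8,C))]))
cv2.imwrite("pics/fit.png",np.vstack(a))
```

```text
(no output)
```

View pics/fit.png

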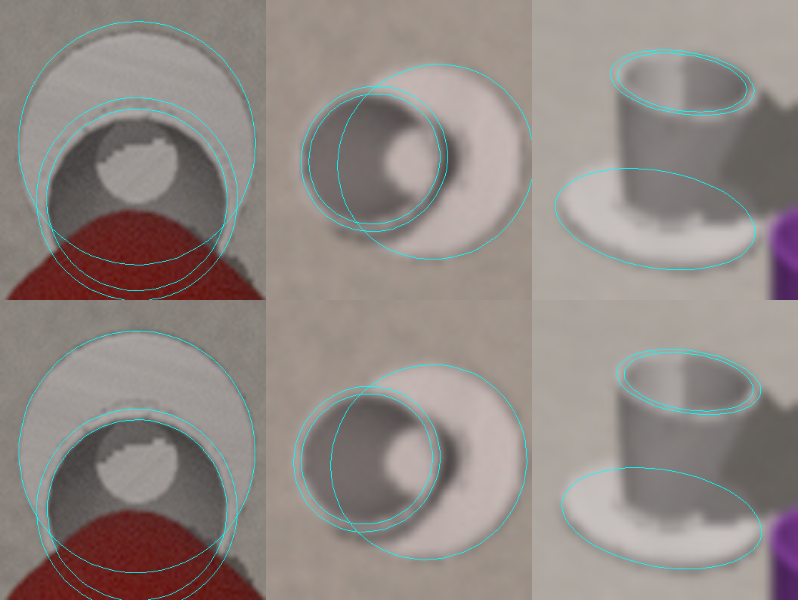

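The wrist view fits the holder at (441,353). Liner and wrist camera shift together, so I trust this one. I'll lower slowly with a force guard.

Run:
```python
from station import *
from h import *
import pickle
def show(n):
    s=get_state();print(n,round(s["time"],2),s["position"].round(2),round(s["width"],1),s["ft_force"].round(2))
move_linear([440.7,353.3,110],speed=90);show("above")
hit=move_linear([440.7,353.3,85],speed=12,threshold=4);print(hit);show("down")
c=camera("wrist");t=camera("scene");pickle.dump((c,t),open("p3.pkl","wb"))
cv2.imwrite("pics/p3.png",np.hstack([crop(c,120,100,270,270,1.48),crop(t,335,110,90,90,4.44)]))
```

```text
above 9.63 [440.99 353.66 110.6 ] 54.8 [ 0.28  0.09 -0.53]
True
down 11.32 [440.62 353.52  87.19] 54.8 [-0.49  0.62  3.98]
```

View pics/p3.png

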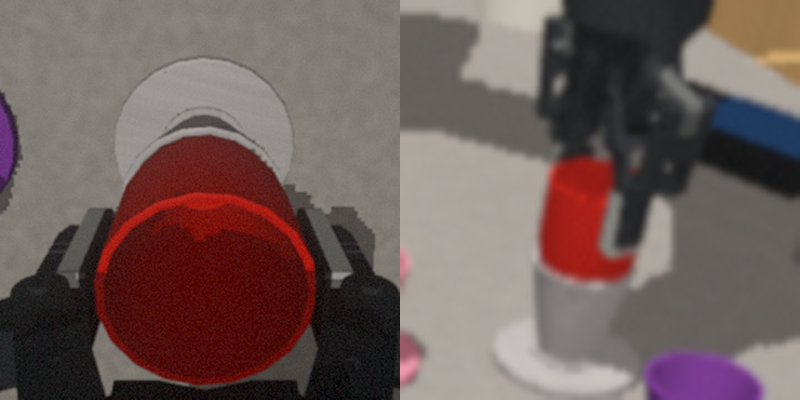

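The liner met the taper with TCP z at 87.2, which puts its foot about 39 mm below the mouth at 4 N, as expected for resting. It sits centred in the grey holder, so I'll let go and retreat.

Run:
```python
from station import *
from h import *
import pickle
def show(n):
    s=get_state();print(n,round(s["time"],2),s["position"].round(2),round(s["width"],1),s["ft_force"].round(2))
move_gripper(85);show("open")
move_linear([440.7,353.3,215],speed=100);show("up")
c=camera("wrist");t=camera("scene");p=camera("top");pickle.dump((c,t,p),open("p4.pkl","wb"))
C=[([441,353,123],28),([441,353,2],42)]
cv2.imwrite("pics/p4.png",np.hstack([cv2.resize(crop(c,120,50,270,270,1.48,C),(400,400)),crop(t,335,110,90,90,4.44,C)[:400,:400]]))
```

```text
open 11.83 [440.06 352.79  86.31] 85.4 [-0.29 -0.01 -0.11]
up 13.27 [440.46 353.   214.27] 85.0 [ 0.77  0.43 -0.91]
```

View pics/p4.png

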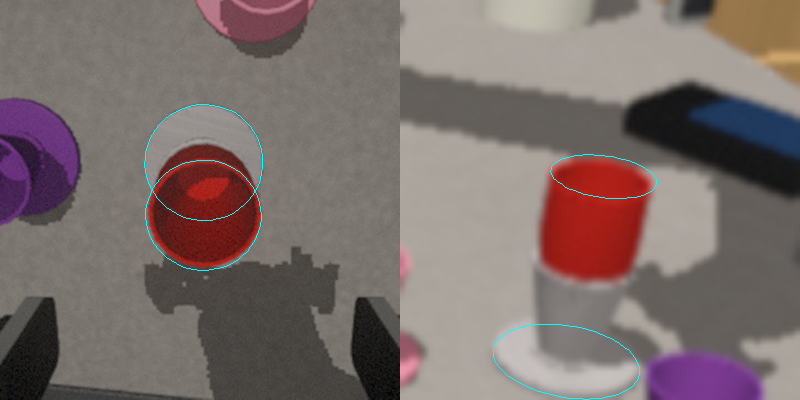

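The liner stands upright, seated and free of the gripper, with its rim at the predicted height of about 123 mm. The holder hasn't moved. I'm handing the job in.

```bash
python3 -c "
from station import *
finish_job();print(get_state()['time'])"
```

```text
the job is handed in; nothing more can be done
the job is handed in; nothing more can be done
```

The red liner hangs in the taper of the grey steel holder, and I handed the job in with about 13.3 s of the 38 s used.

- **Grasp:** I gripped the collar near the rim with 30 N and carried the liner upright.
- **Lowering:** I lowered it at 12 mm/s until contact stopped the move at 4 N. Its foot was then about 39 mm below the mouth, the deep end of the 34–39 mm rest range. I opened the gripper right after one picture there and backed straight up.
- **Last checks:** The wrist picture shows the rim where it should be (about 123 mm up), the liner upright and the gripper clear, with the holder's foot within about 1 mm of its starting place. I didn't approach the yellow and green liners, and they aren't in the last picture I viewed.
- **Disagreement:** The scene camera put the holder 2–3 mm from where the wrist camera did, close to its stated calibration error. I went by the wrist camera, and the fit bore it out.

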